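# Pack the last fossil case into the loan crate and feel that it is flush

### The job

Take the blue fossil case off the easel and slide it into the free slot of the loan crate without dropping it; press it, and any packed case that stands up, fully down so that nothing rises above the rim. Then lift off and run the fingertips lightly along the tops of all four cases from the robot's left end of the row to its right end, feeling each one. Leave everything else on the table where it is.

Things in the scene. Friction and masses are not known exactly. Their poses are not given: they have to be found in the camera images.
- case: the specimen case to be packed: blue-framed hard case with clear windows, 36 mm thick, 130 mm wide and 110 mm tall, 0.25 to 0.4 kg. Origin: centre of its underside; x across the thickness, y along the width, z up to its plain flat top (long edges rounded 5 mm). It starts on the easel, standing on its long underside, top leaning towards the robot 32 degrees from vertical. Either way round is right
- case_top (a point): centre of the flat top of the blue case, 110 mm above its origin along its z
- easel: small wooden easel, fixed. A ledge and a back board (120 mm wide) hold the case leaning at 32 degrees; the board, on the robot's side of the case, reaches only 60 mm up from the case's foot, so the upper 50 mm of the case stands free on both faces. Origin: under its middle, on the table; its -x is the way the case leans
- crate: open plywood loan crate, fixed: 198 x 154 mm outside, walls and floor 9 mm. Origin: centre of its underside; x along the row of four slots, pointing to the robot's left (+y, within 20 degrees), y across, z up. Slot centres at x = -69, -23, 23, 69 mm. Three slots hold packed cases; the free one can be any of the four
- crate_rim (a point): centre of the crate's mouth at rim height, 122 mm above the table. A case that is fully down has its top 3 mm below the rim. The 4 mm dividers between slots reach 104 mm above the table; between the tops of neighbouring cases there are gaps of about 10 mm
- slot: the free slot, green floor: 42 mm wide (x), 136 mm long (y), 113 mm deep to the rim. Origin: centre of its floor, 9 mm above the table; axes as the crate's. Its spring leaf presses a case against the +x wall and grips it, so a case let go with its foot 78 mm or more below the rim stays there and has to be pressed home with roughly 5 to 12 N
- leaf (a joint): angle (rad) of the steel spring leaf on the free slot's -x wall, hinged 22 mm below the rim: 0 at rest, when its lower end, 66 mm below the rim, stands 16 mm into the slot; 0.36 folded flat to the wall. It yields as a case slides in (about 11 N with the case in the middle of the slot)
- packed_a (a joint): how far the packed case (black-framed, white label on top) stands up out of its slot, in m: 0 is fully down. It grows upward; each packed case is held by a spring leaf in its slot and slides down under about 5 N, and stays where it is left. This one stands 8 to 14 mm up at the start.
- packed_a_top (a point): centre of the flat top of that packed case (black-framed, white label on top; 36 mm thick, 130 mm wide and 110 mm tall, same way round as the slots)
- packed_b (a joint): how far the packed case (black-framed, yellow label on top) stands up out of its slot, in m: 0 is fully down. It grows upward; each packed case is held by a spring leaf in its slot and slides down under about 5 N, and stays where it is left. This one is fully down at the start.
- packed_b_top (a point): centre of the flat top of that packed case (black-framed, yellow label on top; 36 mm thick, 130 mm wide and 110 mm tall, same way round as the slots)
- packed_c (a joint): how far the packed case (dark red-framed, white label on top) stands up out of its slot, in m: 0 is fully down. It grows upward; each packed case is held by a spring leaf in its slot and slides down under about 5 N, and stays where it is left. This one is fully down at the start.
- packed_c_top (a point): centre of the flat top of that packed case (dark red-framed, white label on top; 36 mm thick, 130 mm wide and 110 mm tall, same way round as the slots)
- clear_box: bystander: clear flat specimen box 90 x 120 x 26 mm; origin under its centre
- card_tray: bystander: open grey tray 85 x 120 x 30 mm with two specimens; origin under its centre
- nodule: bystander: rounded stone nodule, 84 mm across, 41 mm high; origin under its centre
- loupe: bystander: black stand loupe, 44 mm across, 40 mm high; origin under its centre
- brush: bystander: dusting brush, 160 mm long, lying flat near the robot; origin under its middle
Things that resemble listed ones, but are neither listed nor needed, are in the scene too. Leave any pink or purple look-alike of the case alone.

How it is judged:
On the way, in this order (a step that is already met when the one before it is completed fails the run):
1. the blue case is fully down in the free slot, no packed case stands up, and the fingers are off all cases (x of case in the frame of slot between -0.006 and 0.006 m and y of case in the frame of slot between -0.006 and 0.006 m and z of case in the frame of slot below 0.0025 m and angle between case's own z axis and vertical below 0.06 rad and value of joint each of packed_a, packed_b, packed_c below 0.002 m and contact force between the fingers and packed_a below 0.1 N and contact force between the fingers and packed_b below 0.1 N and contact force between the fingers and packed_c below 0.1 N and contact force between the fingers and case below 0.1 N), for 0.1 s.
2. fingertips touch the top of the leftmost case ((contact force between the fingers and packed_a above 0.2 N or contact force between the fingers and packed_b above 0.2 N or contact force between the fingers and packed_c above 0.2 N or contact force between the fingers and case above 0.2 N) and x of the grasp point in the frame of crate above 0.055 m).
3. sweeping right, they feel the left half of the second case ((contact force between the fingers and packed_a above 0.2 N or contact force between the fingers and packed_b above 0.2 N or contact force between the fingers and packed_c above 0.2 N or contact force between the fingers and case above 0.2 N) and x of the grasp point in the frame of crate between 0.023 and 0.046 m).
4. then its right half ((contact force between the fingers and packed_a above 0.2 N or contact force between the fingers and packed_b above 0.2 N or contact force between the fingers and packed_c above 0.2 N or contact force between the fingers and case above 0.2 N) and x of the grasp point in the frame of crate between 0 and 0.023 m).
5. then the left half of the third case ((contact force between the fingers and packed_a above 0.2 N or contact force between the fingers and packed_b above 0.2 N or contact force between the fingers and packed_c above 0.2 N or contact force between the fingers and case above 0.2 N) and x of the grasp point in the frame of crate between -0.023 and 0 m).
6. then its right half ((contact force between the fingers and packed_a above 0.2 N or contact force between the fingers and packed_b above 0.2 N or contact force between the fingers and packed_c above 0.2 N or contact force between the fingers and case above 0.2 N) and x of the grasp point in the frame of crate between -0.046 and -0.023 m).
7. then the rightmost case ((contact force between the fingers and packed_a above 0.2 N or contact force between the fingers and packed_b above 0.2 N or contact force between the fingers and packed_c above 0.2 N or contact force between the fingers and case above 0.2 N) and x of the grasp point in the frame of crate below -0.055 m).
At the end, for the whole second after the job is handed in: The blue case stands upright in the free slot, centred within 6 mm, its foot within 2.5 mm of the slot floor (top below the rim), at rest, and every packed case is within 2 mm of fully down (x of case in the frame of slot between -0.006 and 0.006 m and y of case in the frame of slot between -0.006 and 0.006 m and z of case in the frame of slot below 0.0025 m and angle between case's own z axis and vertical below 0.06 rad and value of joint each of packed_a, packed_b, packed_c below 0.002 m and linear speed of case below 0.02 m/s); the robot touches nothing.
It fails at once if the blue case is dropped (moves faster than 0.5 m/s while not held) (contact force between the fingers and case below 0.05 N and linear speed of case above 0.5 m/s).
It fails at once if a packed case is pressed harder than 60 N (contact force between any of the arm, the fingers and packed_a above 60 N or contact force between any of the arm, the fingers and packed_b above 60 N or contact force between any of the arm, the fingers and packed_c above 60 N).
It fails at once if a bystander is pushed more than 30 mm (distance of any of clear_box, card_tray, nodule, loupe, brush from where it was at the start of the episode above 0.03 m).
It also fails if it takes over 70 s, if anything falls off the work surface, if the arm or the gripper's body presses on something with over 40 N, if the wrist force passes 120 N, or if a joint passes its speed limit or range.

### The arm

A 6-joint arm with a two-finger parallel gripper is mounted at the origin on the work surface. World frame = base frame: x ahead of the robot, y to its left, z up, the work surface at z = 0. Lengths are in m, angles in rad, forces in N, time in s.
With the tool pointing down it reaches from about 0.375 to 0.9 m from the base axis. Payload 3.1 kg.
Tool frame: the origin (TCP) lies midway between the tips of the shut fingers; the grasp point (between the pads) lies 19 mm behind it (manip.grasp_offset is the distance from the TCP to the grasp point, in m); z points along the fingers, y is the line along which they close (so a half turn about z gives the same grasp; the last joint's range is limited). The gripper opens to 85 mm and grips with 20 to 120 N. Pads are 22 mm wide; open, the fingers measure 114 mm over their backs; the gripper's body (76 mm by 85 mm) begins 54 mm behind the grasp point. The pads swing forward as they close: fully open they stand 13 mm farther back than shut.
Start: joints at [1.133, 0.527, 1.433, -0, 1.181, -0.178], TCP at [0.16, 0.604, 0.231] pointing down, gripper open.
Joint ranges: [-3.08, 3.08], [-0.75, 2.2], [0.22, 2.44], [-1.43, 4.57], [0, 2.65], [-2.85, 2.85]. Speed limits (rad/s): [2.79, 2.79, 3.14, 3.14, 3.14, 3.14].

### API

Orientations are given as a unit quaternion [x, y, z, w].
In Python, from station import sensors, cams, order, manip gives the robot as it stands.
- The arm moves only by the tool move_arm, never from a script. Its argument "targets" is a list of rows, each an object of numbers: "dx", "dy", "dz": the shift along the world's x, y, z normalised to -1 to 1, where 1 is 25 mm; "rx", "ry", "rz": the turn, a rotation vector about the world's x, y, z normalised to -1 to 1, where 1 is 30 degrees. A call has exactly 10 rows; each row shifts and turns the commanded pose from where the row before left it; what a row does not reach is not made up. A row lasts 1/8 s, in which the tool goes at most 62.5 mm and 10.7 degrees, less where a joint would pass 70% of its speed; a pose out of reach is approached as far as the arm can. A call with a number of a shift or a turn outside -1 to 1 is refused whole. A call with a gripper value outside its range is refused whole. "claw" is the opening in per cent of the stroke, from 0 (shut) to 100 (fully open), set as the call begins (left out, the last holds). The fingers move at their own pace and stop on an object; "newtons" is the grip in N (left out, the last holds). Time passes only in rows, so rows that do not move let the fingers close, or fill a call up. It gives the time, the measured TCP pose, the force, the opening and the grip force at its end, in the units of the state.
- sensors.sense(): the state, without advancing time (a new reading comes with each control period).
- cams.snapshot(name): name is "scene" or "top" or "wrist"; returns the picture (480x640x3 uint8, red, green, blue); there is no depth.
- cams.camera_model(name): a dict with "fx", "fy", "cx", "cy" (pixels), "extrinsics" (4x4, takes a point from world to camera coordinates). Camera axes: x right, y down, z forward; pixel columns grow to the right and rows downward; lengths in m; the calibration is good to about 2 mm. A picture is of the moment at which its call begins: read the wrist's pose just before it. camera_model takes no time and is no camera call; for the wrist camera it gives the pose at the moment of the call.
- order.sign_off(): hands the job in; it is judged then, once.
The state is a dict: "t": time; "q": joint angles; "qd": joint speeds; "tau": joint torques, N m; "tcp_pos": TCP position; "tool_rot": TCP orientation; "force": force on the tool from outside, world axes, zero at the start; "ft_torque": the same for the moment, N m; "finger_gap": opening from 0.0 (shut) to 1.0 (fully open); "gripper_force": force on a finger pad.
Only numpy, scipy, OpenCV 4.12 (cv2) and the standard library are available. Lean on these libraries where they do the work, as an engineer would, in place of code of your own. Each camera call takes 0.05 s, during which the arm holds its last target. There are 200 camera calls.

## Working session

There is one attempt and no reset: what is moved stays moved. The work goes in short steps, Python scripts to look and compute and a tool call to move; the robot and the scene stay as the last step left them, time stands still between calls to the robot, and variables do not carry over. Pictures are saved under pics/ and viewed, at most 12 in all, crops included, and the job is handed in when it is done.

Besides the shell and the picture viewer there is one more tool, called after "Call:" by a JSON object that holds its "fn" and its "kwargs". move_arm: Moves the arm, as the interface text tells. Scaled input: -1 to 1 covers 25 mm each way for a shift and 30 degrees each way for a turn. Its arguments: {"type":"object","properties":{"targets":{"type":"array"},"claw":{"type":"number"},"newtons":{"type":"number"}},"required":["targets"]}

```bash
ls; mkdir -p pics; python3 - <<'E'
from station import sensors,cams,manip
import cv2,numpy as np
print(manip.grasp_offset, sensors.sense())
for n in("scene","top"):
    cv2.imwrite(f"pics/{n}0.png",cams.snapshot(n)[...,::-1]); m=cams.camera_model(n); print(n,m['fx'],m['cx'],m['cy'],np.round(m['extrinsics'],3).tolist())
E
```

```text
pics
0.0187 {'t': 0.0, 'q': array([ 1.13349083e+00,  5.28444119e-01,  1.43389518e+00,  7.49294711e-06,
        1.18140761e+00, -1.78483750e-01]), 'qd': array([ 0.00025737,  0.00100406, -0.00206012,  0.00273153,  0.00071359,
        0.00010533]), 'tau': array([ 5.10719565e-04, -4.42349374e+01, -1.78026938e+01, -3.11799758e-04,
        8.32880556e-03, -1.52865283e-05]), 'tcp_pos': array([0.15961633, 0.60353677, 0.23034944]), 'tool_rot': array([ 1.29051306e-01,  9.91637333e-01, -1.02542517e-03, -3.29728504e-04]), 'force': array([-0.19845024, -0.16348795,  0.23579298]), 'ft_torque': array([ 0.01601619, -0.02818714,  0.02278639]), 'gripper_force': 0.0, 'finger_gap': 1.0006816282581263}
scene 500.5789220579068 314.44758551409484 237.2577314695119 [[0.691, 0.723, -0.014, -0.337], [0.593, -0.577, -0.561, -0.286], [-0.414, 0.38, -0.827, 1.298], [0.0, 0.0, 0.0, 1.0]]
top 535.2238466711922 317.38990488885173 245.98511799249653 [[0.004, -1.0, -0.003, -0.026], [-0.994, -0.004, -0.11, 0.539], [0.11, 0.004, -0.994, 1.094], [0.0, 0.0, 0.0, 1.0]]
```

View pics/scene0.png

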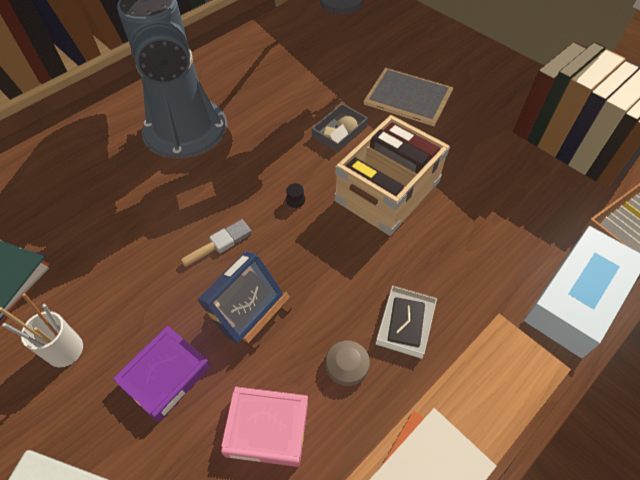

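View pics/top0.png

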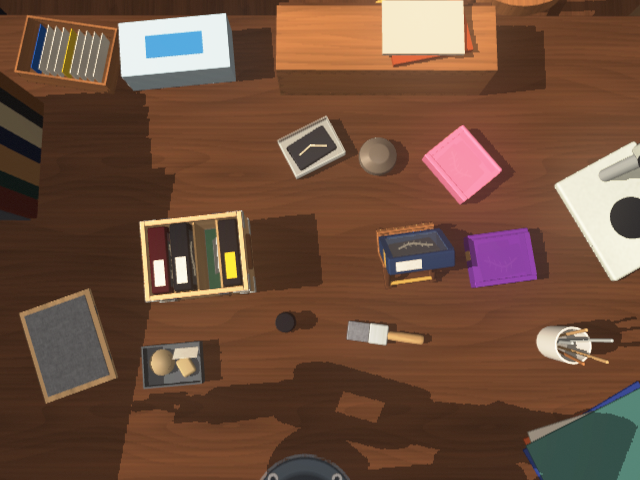

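The scene view shows the blue case leaning on the easel at (240,295) and the crate at (390,170). In the top view the case is at (415,250) and the crate at (197,257). The slot order from the robot's left is dark red, black with white label, the free green slot (x = -23), then yellow.

```bash
python3 - <<'E'
import cv2,numpy as np
t=cv2.imread("pics/top0.png");s=cv2.imread("pics/scene0.png")
a=cv2.resize(t[205:310,130:265],None,fx=2.9,fy=2.9,interpolation=cv2.INTER_CUBIC)
b=cv2.resize(t[215:295,365:465],None,fx=3.9,fy=3.9,interpolation=cv2.INTER_CUBIC)
c=cv2.resize(s[240:350,190:300],None,fx=2.5,fy=2.5,interpolation=cv2.INTER_CUBIC)
d=cv2.resize(s[110:235,325:455],None,fx=2.2,fy=2.2,interpolation=cv2.INTER_CUBIC)
o=np.zeros((600,790,3),np.uint8)
for im,x,y in((a,0,0),(b,395,0),(c,0,312),(d,395,315)): o[y:y+im.shape[0],x:x+im.shape[1]]=im[:600-y,:790-x]
cv2.imwrite("pics/crop1.png",o)
E
```

```text
(no output)
```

View pics/crop1.png

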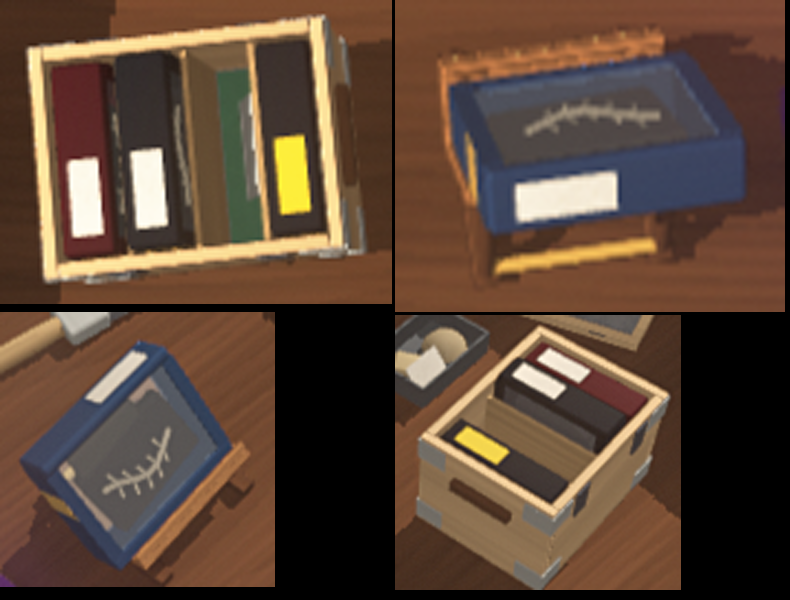

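The crops show the four rim corners of the crate and the four corners of the case top (with white label) in both views. I triangulate them next.

```bash
cat > h.py <<'E'
import numpy as np
from station import sensors,cams
def ray(m,p):
    E=m['extrinsics']; R=E[:3,:3]; o=-R.T@E[:3,3]
    d=R.T@np.array([(p[0]-m['cx'])/m['fx'],(p[1]-m['cy'])/m['fy'],1]); return o,d/np.linalg.norm(d)
def plane(m,p,z):
    o,d=ray(m,p); return o+d*(z-o[2])/d[2]
def tri(m1,p1,m2,p2):
    A=np.zeros((3,3));b=np.zeros(3);L=[ray(m1,p1),ray(m2,p2)]
    for o,d in L: P=np.eye(3)-np.outer(d,d);A+=P;b+=P@o
    x=np.linalg.solve(A,b); return x,[np.linalg.norm(np.cross(d,x-o)) for o,d in L]
E
python3 - <<'E'
from h import *
np.set_printoptions(precision=4,suppress=True)
T=cams.camera_model("top");S=cams.camera_model("scene")
r=[plane(T,(130+u/2.9,205+v/2.9),.122) for u,v in((27,50),(325,16),(340,243),(45,280))]
print(np.array(r), "mean",np.mean(r,0)); print("len",[np.linalg.norm(r[i]-r[i-1]) for i in range(4)])
s=[plane(S,(325+(u-395)/2.2,110+(v-315)/2.2),.122) for u,v in((541,326),(668,395),(553,516),(419,437))]
print("scene",np.array(s),np.mean(s,0))
for a in(r,): 
  e=(a[0]+a[3]-a[1]-a[2]); print("xaxis yaw",np.degrees(np.arctan2(e[1],e[0])))
e=s[0]+s[1]-s[2]-s[3];print(np.degrees(np.arctan2(e[1],e[0])))
tp=[(490,235),(478,172),(742,200),(745,140)];sp=[(140,343),(165,348),(22,462),(45,480)]
c=[]
for a,b in zip(tp,sp):
    x,e=tri(T,(365+(a[0]-395)/3.9,215+a[1]/3.9),S,(190+b[0]/2.5,240+(b[1]-312)/2.5)); c.append(x); print(x,e)
c=np.array(c);print(c.mean(0)); e=c[0]+c[1]-c[2]-c[3];print(np.linalg.norm(e)/2,np.degrees(np.arctan2(e[1],e[0])))
E
```

```text
[[0.5734 0.3217 0.122 ]
 [0.5972 0.1229 0.122 ]
 [0.4456 0.11   0.122 ]
 [0.4205 0.3036 0.122 ]] mean [0.5092 0.2145 0.122 ]
len [np.float64(0.15392921412174257), np.float64(0.20026285265196836), np.float64(0.15210177168219485), np.float64(0.1952269626658732)]
scene [[0.4255 0.3028 0.122 ]
 [0.5774 0.3176 0.122 ]
 [0.5981 0.1233 0.122 ]
 [0.4457 0.1045 0.122 ]] [0.5117 0.212  0.122 ]
xaxis yaw 97.09544309284057
95.94744494299738
[ 0.4732 -0.1639  0.107 ] [np.float64(0.0003381453928552981), np.float64(0.0003381453928553346)]
[ 0.5019 -0.1577  0.126 ] [np.float64(0.0024535774052878204), np.float64(0.002453577405287834)]
[ 0.4917 -0.2893  0.1063] [np.float64(0.000432164757038483), np.float64(0.0004321647570385376)]
[ 0.5208 -0.2882  0.1182] [np.float64(0.0007682544555002125), np.float64(0.0007682544555002757)]
[ 0.4969 -0.2248  0.1144]
0.1293574806644692 98.30207089105407
```

Call:
{"fn": "move_arm", "kwargs": {"targets": [{"dx":0.7,"dy":-0.74,"rz":0.036},{"dx":0.7,"dy":-0.74,"rz":0.036},{"dx":0.7,"dy":-0.74,"rz":0.036},{"dx":0.7,"dy":-0.74,"rz":0.036},{"dx":0.7,"dy":-0.74,"rz":0.036},{"dx":0.7,"dy":-0.74,"rz":0.036},{"dx":0.7,"dy":-0.74,"rz":0.036},{"dx":0.7,"dy":-0.74,"rz":0.036},{"dx":0.7,"dy":-0.74,"rz":0.036},{"dx":0.7,"dy":-0.74,"rz":0.036}], "claw": 0, "newtons": 60}}

```text
schema error: expected keys dx, dy, dz, rx, ry, rz
```

Call:
{"fn": "move_arm", "kwargs": {"targets": [{"dx":0.7,"dy":-0.74,"rz":0.036},{"dx":0.7,"dy":-0.74,"rz":0.036},{"dx":0.7,"dy":-0.74,"rz":0.036},{"dx":0.7,"dy":-0.74,"rz":0.036},{"dx":0.7,"dy":-0.74,"rz":0.036},{"dx":0.7,"dy":-0.74,"rz":0.036},{"dx":0.7,"dy":-0.74,"rz":0.036},{"dx":0.7,"dy":-0.74,"rz":0.036},{"dx":0.7,"dy":-0.74,"rz":0.036},{"dx":0.7,"dy":-0.74,"rz":0.036}]}}

```text
schema error: expected keys dx, dy, dz, rx, ry, rz
```

```bash
cat >> h.py <<'E'
import cv2,json
from scipy.spatial.transform import Rotation as Ro
np.set_printoptions(precision=4,suppress=True)
def shot(n,f):
    s=sensors.sense(); m=cams.camera_model(n); im=cams.snapshot(n)
    cv2.imwrite(f"pics/{f}.png",im[...,::-1]); m=dict(m,extrinsics=np.array(m['extrinsics'])); np.save(f"pics/{f}.npy",m,allow_pickle=True); return s,m,im
def load(f): return np.load(f"pics/{f}.npy",allow_pickle=True).item()
E
python3 - <<'E'
from h import *
s,m,im=shot("wrist","w1"); print(s['t'],s['tcp_pos'],s['tool_rot'],s['force'],s['finger_gap'])
# projected predicted rim corners
c=np.array([.5105,.2133]);a=np.radians(96.5);X=np.array([np.cos(a),np.sin(a)]);Y=np.array([-X[1],X[0]])
E=m['extrinsics']
for i,j in((1,1),(1,-1),(-1,-1),(-1,1)):
    p=E[:3,:3]@np.r_[c+i*.099*X+j*.077*Y,.122]+E[:3,3]; print(m['fx']*p[0]/p[2]+m['cx'],m['fy']*p[1]/p[2]+m['cy'])
E
```

```text
0.1 [0.1596 0.6036 0.2304] [ 0.1291  0.9916 -0.0009 -0.0003] [-0.2998 -0.6972  0.4917] 1.002668604445743
86.28667528403417 563.2355602647557
162.4002547422615 657.9699522899434
6.665534459158607 697.5566880688564
-82.05909521456135 612.4253477513261
```

View pics/w1.png

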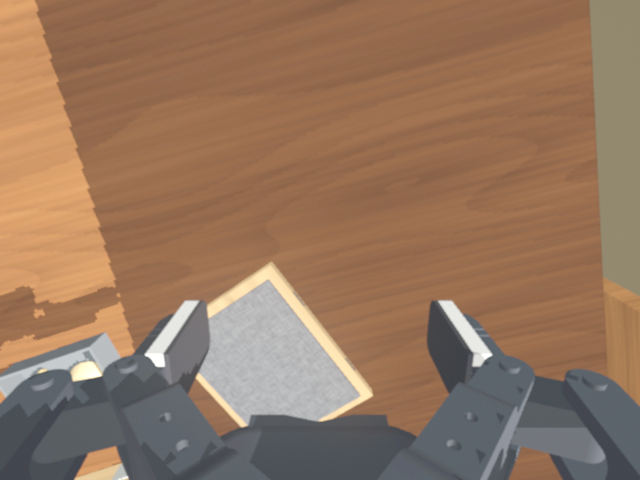

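The arm has not moved because the rows need all six keys. The wrist view shows the open fingers at (180,330) and (460,330), with the card and tray behind them.

Call:
{"fn": "move_arm", "kwargs": {"targets": [{"dx":0.7,"dy":-0.74,"dz":0,"rx":0,"ry":0,"rz":0.036},{"dx":0.7,"dy":-0.74,"dz":0,"rx":0,"ry":0,"rz":0.036},{"dx":0.7,"dy":-0.74,"dz":0,"rx":0,"ry":0,"rz":0.036},{"dx":0.7,"dy":-0.74,"dz":0,"rx":0,"ry":0,"rz":0.036},{"dx":0.7,"dy":-0.74,"dz":0,"rx":0,"ry":0,"rz":0.036},{"dx":0.7,"dy":-0.74,"dz":0,"rx":0,"ry":0,"rz":0.036},{"dx":0.7,"dy":-0.74,"dz":0,"rx":0,"ry":0,"rz":0.036},{"dx":0.7,"dy":-0.74,"dz":0,"rx":0,"ry":0,"rz":0.036},{"dx":0.7,"dy":-0.74,"dz":0,"rx":0,"ry":0,"rz":0.036},{"dx":0.7,"dy":-0.74,"dz":0,"rx":0,"ry":0,"rz":0.036}], "claw": 0, "newtons": 60}}

```text
t: 1.4
tcp_pos: [0.3353, 0.4184, 0.2311]
tool_rot: [0.035, 0.999, -0.0, -0.0]
force: [-0.5, 0.0, 0.8]
finger_gap: 0.006
gripper_force: 0.0
```

Call:
{"fn": "move_arm", "kwargs": {"targets": [{"dx":0.7,"dy":-0.74,"dz":0,"rx":0,"ry":0,"rz":0.036},{"dx":0.7,"dy":-0.74,"dz":0,"rx":0,"ry":0,"rz":0.036},{"dx":0.7,"dy":-0.74,"dz":0,"rx":0,"ry":0,"rz":0.036},{"dx":0.7,"dy":-0.74,"dz":0,"rx":0,"ry":0,"rz":0.036},{"dx":0.7,"dy":-0.74,"dz":0,"rx":0,"ry":0,"rz":0.036},{"dx":0.7,"dy":-0.74,"dz":0,"rx":0,"ry":0,"rz":0.036},{"dx":0.7,"dy":-0.74,"dz":0,"rx":0,"ry":0,"rz":0.036},{"dx":0.7,"dy":-0.74,"dz":0,"rx":0,"ry":0,"rz":0.036},{"dx":0.7,"dy":-0.74,"dz":0,"rx":0,"ry":0,"rz":0.036},{"dx":0.7,"dy":-0.74,"dz":0,"rx":0,"ry":0,"rz":0.036}]}}

```text
t: 2.65
tcp_pos: [0.5102, 0.2335, 0.231]
tool_rot: [-0.059, 0.998, -0.0, -0.0]
force: [0.9, 1.0, -0.1]
finger_gap: 0.002
gripper_force: 0.0
```

```bash
python3 - <<'E'
from h import *
s,m,im=shot("wrist","w2"); print(s['t'],s['tcp_pos'],s['tool_rot'],s['force'],s['finger_gap'])
c=np.array([.5105,.2133]);a=np.radians(96.5);X=np.array([np.cos(a),np.sin(a)]);Y=np.array([-X[1],X[0]])
E=m['extrinsics']
for i,j in((1,1),(1,-1),(-1,-1),(-1,1)):
    p=E[:3,:3]@np.r_[c+i*.099*X+j*.077*Y,.122]+E[:3,3]; print(m['fx']*p[0]/p[2]+m['cx'],m['fy']*p[1]/p[2]+m['cy'])
E
```

```text
2.65 [0.5102 0.2335 0.231 ] [-0.0594  0.9982 -0.0001 -0.0003] [ 0.891   0.9517 -0.0896] 0.002043143893362037
442.84906766412746 115.11739252453457
422.25388971236964 327.43178939801476
162.483775142284 325.94663925322425
135.23511484656925 113.2250589561637
```

View pics/w2.png

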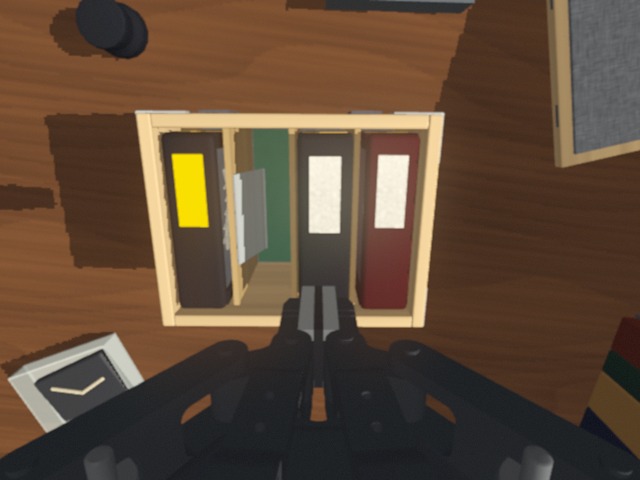

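The wrist view shows the crate rim corners at (137,112), (443,112), (424,327) and (163,326), within 2 px of my prediction, so the crate pose holds. The shut fingers are over the black case with the white label, and I'll press it down first.

Call:
{"fn": "move_arm", "kwargs": {"targets": [{"dx":-0.08,"dy":0.1,"dz":-0.8,"rx":0,"ry":0,"rz":0},{"dx":0,"dy":0,"dz":-0.8,"rx":0,"ry":0,"rz":0},{"dx":0,"dy":0,"dz":-0.8,"rx":0,"ry":0,"rz":0},{"dx":0,"dy":0,"dz":-0.8,"rx":0,"ry":0,"rz":0},{"dx":0,"dy":0,"dz":-0.4,"rx":0,"ry":0,"rz":0},{"dx":0,"dy":0,"dz":-0.2,"rx":0,"ry":0,"rz":0},{"dx":0,"dy":0,"dz":-0.2,"rx":0,"ry":0,"rz":0},{"dx":0,"dy":0,"dz":-0.15,"rx":0,"ry":0,"rz":0},{"dx":0,"dy":0,"dz":-0.15,"rx":0,"ry":0,"rz":0},{"dx":0,"dy":0,"dz":0,"rx":0,"ry":0,"rz":0}]}}

```text
t: 3.95
tcp_pos: [0.5082, 0.2369, 0.1244]
tool_rot: [-0.059, 0.998, 0.0, 0.001]
force: [-1.2, -0.4, 3.7]
finger_gap: -0.004
gripper_force: 1.4
```

Call:
{"fn": "move_arm", "kwargs": {"targets": [{"dx":0,"dy":0,"dz":-0.06,"rx":0,"ry":0,"rz":0},{"dx":0,"dy":0,"dz":-0.06,"rx":0,"ry":0,"rz":0},{"dx":0,"dy":0,"dz":-0.04,"rx":0,"ry":0,"rz":0},{"dx":0,"dy":0,"dz":-0.04,"rx":0,"ry":0,"rz":0},{"dx":0,"dy":0,"dz":-0.02,"rx":0,"ry":0,"rz":0},{"dx":0,"dy":0,"dz":-0.02,"rx":0,"ry":0,"rz":0},{"dx":0,"dy":0,"dz":0,"rx":0,"ry":0,"rz":0},{"dx":0,"dy":0,"dz":0,"rx":0,"ry":0,"rz":0},{"dx":0,"dy":0,"dz":0,"rx":0,"ry":0,"rz":0},{"dx":0,"dy":0,"dz":0,"rx":0,"ry":0,"rz":0}]}}

```text
t: 5.2
tcp_pos: [0.5082, 0.2369, 0.1191]
tool_rot: [-0.059, 0.998, 0.0, 0.001]
force: [-1.4, 0.4, 8.4]
finger_gap: -0.0
gripper_force: 4.4
```

Call:
{"fn": "move_arm", "kwargs": {"targets": [{"dx":0,"dy":0,"dz":-0.05,"rx":0,"ry":0,"rz":0},{"dx":0,"dy":0,"dz":0,"rx":0,"ry":0,"rz":0},{"dx":0,"dy":0,"dz":0.4,"rx":0,"ry":0,"rz":0},{"dx":0,"dy":0,"dz":0.9,"rx":0,"ry":0,"rz":0},{"dx":0,"dy":0,"dz":1,"rx":0,"ry":0,"rz":0},{"dx":0,"dy":0,"dz":1,"rx":0,"ry":0,"rz":0},{"dx":0,"dy":0,"dz":1,"rx":0,"ry":0,"rz":0},{"dx":0,"dy":-0.9,"dz":0,"rx":0,"ry":0,"rz":0},{"dx":0,"dy":-0.9,"dz":0,"rx":0,"ry":0,"rz":0},{"dx":0,"dy":-0.9,"dz":0,"rx":0,"ry":0,"rz":0}], "claw": 100}}

```text
t: 6.45
tcp_pos: [0.5077, 0.1685, 0.2242]
tool_rot: [-0.059, 0.998, -0.0, -0.0]
force: [-0.3, -0.6, 0.9]
finger_gap: 1.0
gripper_force: 0.0
```

```bash
cat >> h.py <<'E'
def rows(p,R,n):
    s=sensors.sense(); d=(np.array(p)-s['tcp_pos'])/.025/n
    r=np.degrees((R*Ro.from_quat(s['tool_rot']).inv()).as_rotvec())/30/n
    print("t",s['t'],"pos",s['tcp_pos'],"F",s['force'],"per row",d,r,"deg/row",np.linalg.norm(r)*30)
def toolR(z,y):
    z=z/np.linalg.norm(z); x=np.cross(y,z); x/=np.linalg.norm(x); return Ro.from_matrix(np.c_[x,np.cross(z,x),z])
def leanR(yaw,lean=32):   # yaw = case width axis yaw, deg
    w=np.radians(yaw-90); f=np.array([np.cos(w),np.sin(w),0]); l=np.radians(lean)
    a=np.cos(l)*np.array([0,0,1])-np.sin(l)*f
    return toolR(-a,f),a
E
python3 - <<'E'
from h import *
R,a=leanR(98.3); print(a,R.as_matrix())
rows(np.array([.497,-.225,.1145])+.08*a,R,16)
E
```

```text
[-0.5244 -0.0765  0.848 ] [[-0.1444  0.8392  0.5244]
 [ 0.9895  0.1224  0.0765]
 [-0.      0.5299 -0.848 ]]
t 6.45 pos [0.5077 0.1685 0.2242] F [-0.3383 -0.5654  0.8724] per row [-0.1316 -0.9991 -0.1048] [ 0.0584 -0.0448 -0.1791] deg/row 5.810341894480492
```

Call:
{"fn": "move_arm", "kwargs": {"targets": [{"dx":-0.105,"dy":-0.8,"dz":0.0,"rx":0.047,"ry":-0.036,"rz":-0.143},{"dx":-0.105,"dy":-0.8,"dz":0.0,"rx":0.047,"ry":-0.036,"rz":-0.143},{"dx":-0.105,"dy":-0.8,"dz":0.0,"rx":0.047,"ry":-0.036,"rz":-0.143},{"dx":-0.105,"dy":-0.8,"dz":0.0,"rx":0.047,"ry":-0.036,"rz":-0.143},{"dx":-0.105,"dy":-0.8,"dz":0.0,"rx":0.047,"ry":-0.036,"rz":-0.143},{"dx":-0.105,"dy":-0.8,"dz":0.0,"rx":0.047,"ry":-0.036,"rz":-0.143},{"dx":-0.105,"dy":-0.8,"dz":0.0,"rx":0.047,"ry":-0.036,"rz":-0.143},{"dx":-0.105,"dy":-0.8,"dz":0.0,"rx":0.047,"ry":-0.036,"rz":-0.143},{"dx":-0.105,"dy":-0.8,"dz":0.0,"rx":0.047,"ry":-0.036,"rz":-0.143},{"dx":-0.105,"dy":-0.8,"dz":0.0,"rx":0.047,"ry":-0.036,"rz":-0.143}]}}

```text
t: 7.7
tcp_pos: [0.4815, -0.0315, 0.2242]
tool_rot: [0.31, 0.939, 0.114, 0.099]
force: [1.2, -0.4, -0.4]
finger_gap: 1.0
gripper_force: 0.0
```

Call:
{"fn": "move_arm", "kwargs": {"targets": [{"dx":-0.105,"dy":-0.8,"dz":0.0,"rx":0.047,"ry":-0.036,"rz":-0.143},{"dx":-0.105,"dy":-0.8,"dz":0.0,"rx":0.047,"ry":-0.036,"rz":-0.143},{"dx":-0.105,"dy":-0.8,"dz":0.0,"rx":0.047,"ry":-0.036,"rz":-0.143},{"dx":-0.105,"dy":-0.8,"dz":0.0,"rx":0.047,"ry":-0.036,"rz":-0.143},{"dx":-0.105,"dy":-0.8,"dz":0.0,"rx":0.047,"ry":-0.036,"rz":-0.143},{"dx":-0.105,"dy":-0.8,"dz":0.0,"rx":0.047,"ry":-0.036,"rz":-0.143},{"dx":-0.105,"dy":-0.8,"dz":0.0,"rx":0.047,"ry":-0.036,"rz":-0.143},{"dx":-0.105,"dy":-0.8,"dz":0.0,"rx":0.047,"ry":-0.036,"rz":-0.143},{"dx":-0.105,"dy":-0.8,"dz":0.0,"rx":0.047,"ry":-0.036,"rz":-0.143},{"dx":-0.105,"dy":-0.8,"dz":0.0,"rx":0.047,"ry":-0.036,"rz":-0.143}]}}

```text
t: 8.95
tcp_pos: [0.4552, -0.2315, 0.2242]
tool_rot: [0.628, 0.727, 0.21, 0.182]
force: [-0.6, 0.5, 0.4]
finger_gap: 1.001
gripper_force: 0.0
```

```bash
python3 - <<'E'
from h import *
s,m,im=shot("wrist","w3")
R,a=leanR(98.3); top=np.array([.497,-.225,.1145]); rows(top+.06*a,R,10)
w=np.array([-.1444,.9895,0]);n=np.cross(a,w); E=m['extrinsics']
for i in(1,-1):
  for j in (1,-1):
    p=E[:3,:3]@(top+i*.065*w+j*.018*n)+E[:3,3]; print(i,j,m['fx']*p[0]/p[2]+m['cx'],m['fy']*p[1]/p[2]+m['cy'])
E
```

```text
t 9.0 pos [ 0.4552 -0.2341  0.2241] F [-0.0515 -1.3604 -1.0115] per row [ 0.0414  0.0182 -0.2348] [0.0003 0.0008 0.0008] deg/row 0.0349686229285719
1 1 255.8577965892743 134.95748292011837
1 -1 309.71588507208935 135.00343003031577
-1 1 263.85813592686486 309.98240398840306
-1 -1 310.65261055607135 309.9607225473459
```

View pics/w3.png

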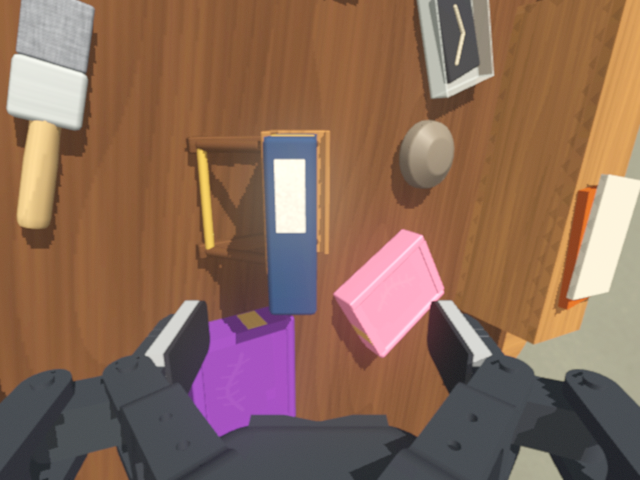

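The wrist view shows the top of the blue case with corners about (264,137), (316,137), (316,312) and (271,312). That is 5 mm towards the far side of my estimate and 1.5 mm towards the robot's right, so I correct for it and go in along the lean.

Call:
{"fn": "move_arm", "kwargs": {"targets": [{"dx":-0.58,"dy":-0.03,"dz":-0.36,"rx":0,"ry":0,"rz":0},{"dx":0.344,"dy":0.05,"dz":-0.556,"rx":0,"ry":0,"rz":0},{"dx":0.344,"dy":0.05,"dz":-0.556,"rx":0,"ry":0,"rz":0},{"dx":0.344,"dy":0.05,"dz":-0.556,"rx":0,"ry":0,"rz":0},{"dx":0.344,"dy":0.05,"dz":-0.556,"rx":0,"ry":0,"rz":0},{"dx":0.344,"dy":0.05,"dz":-0.556,"rx":0,"ry":0,"rz":0},{"dx":0.344,"dy":0.05,"dz":-0.556,"rx":0,"ry":0,"rz":0},{"dx":0.344,"dy":0.05,"dz":-0.556,"rx":0,"ry":0,"rz":0},{"dx":0.344,"dy":0.05,"dz":-0.556,"rx":0,"ry":0,"rz":0},{"dx":0.344,"dy":0.05,"dz":-0.556,"rx":0,"ry":0,"rz":0}]}}

```text
t: 10.25
tcp_pos: [0.5189, -0.22, 0.0897]
tool_rot: [0.627, 0.728, 0.21, 0.181]
force: [1.0, -0.1, 0.2]
finger_gap: 0.997
gripper_force: 0.0
```

```bash
python3 - <<'E'
from h import *
s,m,im=shot("wrist","w4"); R,a=leanR(98.3); rows([.518,-.2235,.0899],R,1)
im2=cams.snapshot("scene")[...,::-1]
o=np.zeros((300,800,3),np.uint8);o[:,:400]=cv2.resize(im[...,::-1],(400,300));o[:,400:]=cv2.resize(im2[200:380,120:360],(400,300));cv2.imwrite("pics/c4.png",o)
E
```

```text
t 10.3 pos [ 0.5192 -0.2197  0.0884] F [ 0.9307 -0.2849 -1.1485] per row [-0.0487 -0.1535  0.0603] [-0.0013  0.0048 -0.0084] deg/row 0.29291865589179117
```

View pics/c4.png

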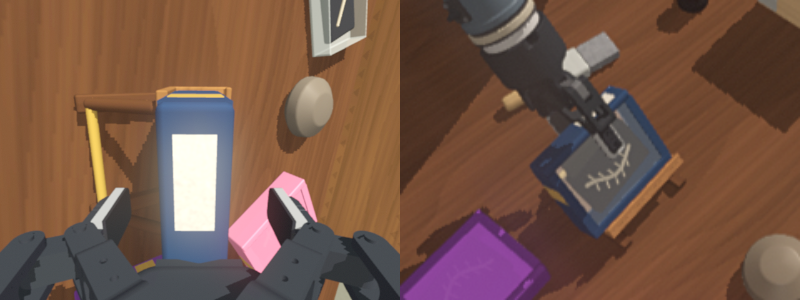

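The fingers straddle the case, with its mid at about x=195 in the reduced view against pad mid 196. I check the width centring from the far end corners at full-size (253,157) and (371,157).

```bash
python3 - <<'E'
from h import *
m=load("w4");im=cv2.imread("pics/w4.png");R,a=leanR(98.3);f=R.as_matrix()[:,1];w=R.as_matrix()[:,0]
hsv=cv2.cvtColor(im,cv2.COLOR_BGR2HSV);k=cv2.inRange(hsv,(100,90,40),(125,255,255))
for v in range(140,200,6): c=np.where(k[v,200:420])[0]+200; print(v,c.min() if len(c) else 0,c.max() if len(c) else 0,len(c))
E=m['extrinsics'];top=np.array([.5012,-.2259,.117])
for j in(1,-1):
  for wi in (.065,-.065):
    p=E[:3,:3]@(top+wi*w+j*.018*f)+E[:3,3]; print(wi,j,m['fx']*p[0]/p[2]+m['cx'],m['fy']*p[1]/p[2]+m['cy'],p[2])
l=cv2.inRange(hsv[140:400],(0,0,190),(180,60,255)); 
ys,xs=np.where(l[:,250:370]); print(ys.min()+140,ys.max()+140,xs.min()+250,xs.max()+250)
E
```

```text
140 0 0 0
146 285 343 59
152 0 0 0
158 259 365 107
164 253 371 119
170 252 371 120
176 251 373 121
182 253 373 65
188 254 372 43
194 255 372 30
0.065 1 373.7462303463109 163.54201884130148 0.10868079906054663
-0.065 1 357.8947373376406 499.89555730364543 0.14616512986021502
0.065 -1 250.10072361840045 162.979522147479 0.10855696281757433
-0.065 -1 265.9718069577865 499.76264849626716 0.1460412936172426
215 369 275 347
```

Call:
{"fn": "move_arm", "kwargs": {"targets": [{"dx":-0.04,"dy":-0.11,"dz":0.04,"rx":0,"ry":0,"rz":0},{"dx":0,"dy":0,"dz":0,"rx":0,"ry":0,"rz":0},{"dx":0,"dy":0,"dz":0,"rx":0,"ry":0,"rz":0},{"dx":0,"dy":0,"dz":0,"rx":0,"ry":0,"rz":0},{"dx":0,"dy":0,"dz":0,"rx":0,"ry":0,"rz":0},{"dx":0,"dy":0,"dz":0,"rx":0,"ry":0,"rz":0},{"dx":0,"dy":0,"dz":0,"rx":0,"ry":0,"rz":0},{"dx":0,"dy":0,"dz":0,"rx":0,"ry":0,"rz":0},{"dx":0,"dy":0,"dz":0,"rx":0,"ry":0,"rz":0},{"dx":0,"dy":0,"dz":0,"rx":0,"ry":0,"rz":0}], "claw": 0, "newtons": 70}}

```text
t: 11.6
tcp_pos: [0.5168, -0.2235, 0.0915]
tool_rot: [0.628, 0.727, 0.209, 0.182]
force: [-5.5, -1.5, 5.8]
finger_gap: 0.412
gripper_force: 70.1
```

Call:
{"fn": "move_arm", "kwargs": {"targets": [{"dx":-0.21,"dy":-0.03,"dz":0.34,"rx":0,"ry":0,"rz":0},{"dx":-0.42,"dy":-0.06,"dz":0.68,"rx":0,"ry":0,"rz":0},{"dx":-0.42,"dy":-0.06,"dz":0.68,"rx":0,"ry":0,"rz":0},{"dx":-0.42,"dy":-0.06,"dz":0.68,"rx":0,"ry":0,"rz":0},{"dx":-0.42,"dy":-0.06,"dz":0.68,"rx":0,"ry":0,"rz":0},{"dx":0,"dy":0.2,"dz":0.7,"rx":0,"ry":0,"rz":0},{"dx":0.2,"dy":0.3,"dz":0.7,"rx":0,"ry":0,"rz":0},{"dx":0.2,"dy":0.3,"dz":0.7,"rx":0,"ry":0,"rz":0},{"dx":0.2,"dy":0.3,"dz":0.5,"rx":0,"ry":0,"rz":0},{"dx":0.2,"dy":0.3,"dz":0.3,"rx":0,"ry":0,"rz":0}]}}

```text
t: 12.85
tcp_pos: [0.4892, -0.1939, 0.2402]
tool_rot: [0.627, 0.728, 0.209, 0.18]
force: [0.4, 0.2, -3.2]
finger_gap: 0.41
gripper_force: 71.0
```

```bash
python3 - <<'E'
from h import *
R=toolR(np.array([0,0,-1.]),np.array([np.cos(np.radians(96.5)),np.sin(np.radians(96.5)),0]))
rows([.5131,.1904,.245],R,20); s,m,im=shot("wrist","w5")
E
```

```text
t 12.85 pos [ 0.4892 -0.1939  0.2402] F [ 0.3891  0.1761 -3.2133] per row [0.0478 0.7685 0.0096] [-0.0468  0.0359  0.1425] deg/row 4.626740435143527
```

Call:
{"fn": "move_arm", "kwargs": {"targets": [{"dx":0.05,"dy":0.4,"dz":0.1,"rx":-0.047,"ry":0.036,"rz":0.143},{"dx":0.05,"dy":0.7,"dz":0.01,"rx":-0.047,"ry":0.036,"rz":0.143},{"dx":0.05,"dy":0.8,"dz":0.01,"rx":-0.047,"ry":0.036,"rz":0.143},{"dx":0.05,"dy":0.8,"dz":0.01,"rx":-0.047,"ry":0.036,"rz":0.143},{"dx":0.05,"dy":0.8,"dz":0.01,"rx":-0.047,"ry":0.036,"rz":0.143},{"dx":0.05,"dy":0.8,"dz":0.01,"rx":-0.047,"ry":0.036,"rz":0.143},{"dx":0.05,"dy":0.8,"dz":0.01,"rx":-0.047,"ry":0.036,"rz":0.143},{"dx":0.05,"dy":0.8,"dz":0.01,"rx":-0.047,"ry":0.036,"rz":0.143},{"dx":0.05,"dy":0.8,"dz":0.01,"rx":-0.047,"ry":0.036,"rz":0.143},{"dx":0.05,"dy":0.8,"dz":0.01,"rx":-0.047,"ry":0.036,"rz":0.143}]}}

```text
t: 14.15
tcp_pos: [0.5011, -0.0066, 0.2439]
tool_rot: [0.308, 0.94, 0.113, 0.097]
force: [0.5, -0.5, -4.3]
finger_gap: 0.413
gripper_force: 70.9
```

Call:
{"fn": "move_arm", "kwargs": {"targets": [{"dx":0.05,"dy":0.8,"dz":0.01,"rx":-0.047,"ry":0.036,"rz":0.143},{"dx":0.05,"dy":0.8,"dz":0.01,"rx":-0.047,"ry":0.036,"rz":0.143},{"dx":0.05,"dy":0.8,"dz":0.01,"rx":-0.047,"ry":0.036,"rz":0.143},{"dx":0.05,"dy":0.8,"dz":0.01,"rx":-0.047,"ry":0.036,"rz":0.143},{"dx":0.05,"dy":0.8,"dz":0.01,"rx":-0.047,"ry":0.036,"rz":0.143},{"dx":0.05,"dy":0.8,"dz":0.01,"rx":-0.047,"ry":0.036,"rz":0.143},{"dx":0.05,"dy":0.8,"dz":0.01,"rx":-0.047,"ry":0.036,"rz":0.143},{"dx":0.05,"dy":0.8,"dz":0.01,"rx":-0.047,"ry":0.036,"rz":0.143},{"dx":0.05,"dy":0.8,"dz":0.0,"rx":-0.047,"ry":0.036,"rz":0.143},{"dx":0.05,"dy":0.5,"dz":0.0,"rx":-0.047,"ry":0.036,"rz":0.143}]}}

```text
t: 15.4
tcp_pos: [0.514, 0.1855, 0.246]
tool_rot: [-0.061, 0.998, -0.001, -0.002]
force: [-0.1, 0.1, -4.3]
finger_gap: 0.408
gripper_force: 71.0
```

```bash
python3 - <<'E'
from h import *
R=toolR(np.array([0,0,-1.]),np.array([np.cos(np.radians(96.5)),np.sin(np.radians(96.5)),0]))
rows([.5131,.1904,.225],R,1); s,m,im=shot("wrist","w6")
o=np.zeros((560,700,3),np.uint8)
o[:240,:320]=cv2.resize(im[...,::-1],(320,240))
t=cams.snapshot("top")[190:310,120:270][...,::-1]; cv2.imwrite("pics/t6.png",cams.snapshot("top")[...,::-1]); sc=cams.snapshot("scene")[...,::-1]; cv2.imwrite("pics/s6.png",sc)
o[:240,330:630]=cv2.resize(t,(300,240)); o[245:545,:320]=cv2.resize(sc[90:240,300:460],(320,300)); o[245:545,330:650]=cv2.resize(im[0:300,160:480][...,::-1],(320,300))
cv2.imwrite("pics/c6.png",o)
E
```

```text
t 15.4 pos [0.514  0.1855 0.246 ] F [-0.1065  0.0738 -4.2503] per row [-0.0375  0.1961 -0.8389] [ 0.0032 -0.0063 -0.0157] deg/row 0.5174290178069394
```

View pics/c6.png

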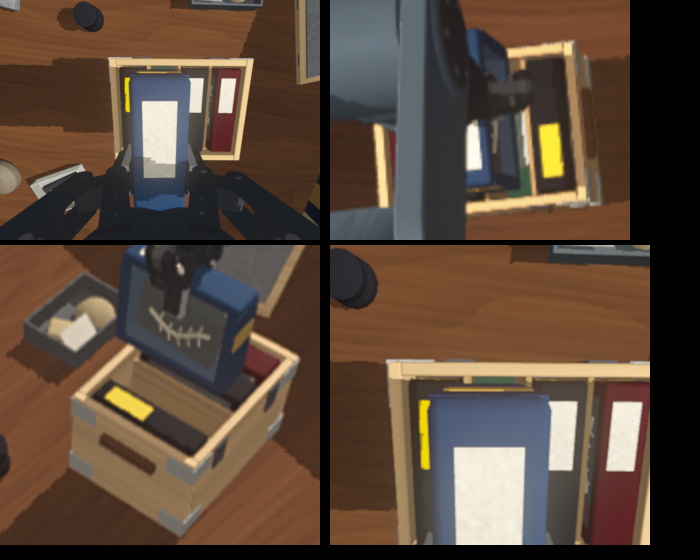

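The case is held above the free slot. In the wrist view its robot-side top edge runs from full-size (260,153) to (380,150), with a sliver of the end face above it up to row ~143. I compute its position in the hand from that.

```bash
python3 - <<'E'
from h import *
m=load("w6");im=cv2.imread("pics/w6.png");E=m['extrinsics'];hsv=cv2.cvtColor(im,cv2.COLOR_BGR2HSV)
k=cv2.inRange(hsv,(100,80,30),(125,255,255))
for v in range(138,190,4): c=np.where(k[v,220:420])[0]+220; print(v,(c.min(),c.max(),len(c)) if len(c) else 0)
print("col320 rows",[ (v,im[v,320].tolist()) for v in range(132,170,3)])
tcp=np.array([.514,.1855,.246]);a=np.radians(96.5);X=np.array([np.cos(a),np.sin(a),0]);Y=np.array([-X[1],X[0],0])
def pr(P): p=E[:3,:3]@P+E[:3,3]; return np.array([m['fx']*p[0]/p[2]+m['cx'],m['fy']*p[1]/p[2]+m['cy']])
for d in(.030,.034):
  for h in (d,d-.11): 
    for sx in(-.018,.018): print(d,h,sx,pr(tcp+[0,0,h]+.065*Y+sx*X),"px per mm Y",(pr(tcp+[0,0,h]+.066*Y)-pr(tcp+[0,0,h]+.065*Y)))
# rim seen now
for i in(1,-1):
  print(pr(np.r_[.5105,.2133,.122]+i*.099*X+.077*Y))
E
```

```text
138 0
142 0
146 0
150 (np.int64(261), np.int64(269), 7)
154 0
158 (np.int64(271), np.int64(308), 7)
162 (np.int64(268), np.int64(378), 58)
166 (np.int64(266), np.int64(379), 104)
170 (np.int64(266), np.int64(379), 102)
174 (np.int64(267), np.int64(379), 92)
178 (np.int64(267), np.int64(378), 74)
182 (np.int64(268), np.int64(378), 42)
186 (np.int64(268), np.int64(378), 29)
col320 rows [(132, [75, 98, 85]), (135, [77, 100, 79]), (138, [68, 77, 73]), (141, [62, 69, 84]), (144, [70, 148, 184]), (147, [67, 63, 70]), (150, [87, 73, 74]), (153, [92, 75, 74]), (156, [104, 82, 76]), (159, [110, 86, 78]), (162, [114, 89, 79]), (165, [120, 94, 81]), (168, [124, 96, 83])]
0.03 0.03 -0.018 [262.3125 150.7151] px per mm Y [ 0.0417 -3.4451]
0.03 0.03 0.018 [383.1744 151.8191] px per mm Y [ 0.0417 -3.4451]
0.03 -0.08 -0.018 [289.8549 138.4803] px per mm Y [ 0.0189 -1.7818]
0.03 -0.08 0.018 [351.8646 139.0476] px per mm Y [ 0.0189 -1.7818]
0.034 0.034 -0.018 [260.2905 151.6133] px per mm Y [ 0.0436 -3.5661]
0.034 0.034 0.018 [385.4728 152.7567] px per mm Y [ 0.0436 -3.5661]
0.034 -0.076 -0.018 [289.3318 138.7127] px per mm Y [ 0.0193 -1.8136]
0.034 -0.076 0.018 [352.4593 139.2902] px per mm Y [ 0.0193 -1.8136]
[506.3292 119.6718]
[216.977  117.0185]
```

Call:
{"fn": "move_arm", "kwargs": {"targets": [{"dx":-0.04,"dy":0.1,"dz":0,"rx":0,"ry":0,"rz":-0.008},{"dx":0,"dy":0.1,"dz":-0.4,"rx":0.003,"ry":-0.006,"rz":-0.008},{"dx":0,"dy":0,"dz":-0.6,"rx":0,"ry":0,"rz":0},{"dx":0,"dy":0,"dz":-0.5,"rx":0,"ry":0,"rz":0},{"dx":0,"dy":0,"dz":-0.15,"rx":0,"ry":0,"rz":0},{"dx":0,"dy":0,"dz":-0.15,"rx":0,"ry":0,"rz":0},{"dx":0,"dy":0,"dz":-0.15,"rx":0,"ry":0,"rz":0},{"dx":0,"dy":0,"dz":-0.15,"rx":0,"ry":0,"rz":0},{"dx":0,"dy":0,"dz":-0.15,"rx":0,"ry":0,"rz":0},{"dx":0,"dy":0,"dz":-0.15,"rx":0,"ry":0,"rz":0}]}}

```text
t: 16.85
tcp_pos: [0.5141, 0.1902, 0.1866]
tool_rot: [-0.055, 0.998, 0.001, 0.002]
force: [-0.0, 0.8, -3.6]
finger_gap: 0.409
gripper_force: 70.9
```

Call:
{"fn": "move_arm", "kwargs": {"targets": [{"dx":-0.02,"dy":0,"dz":-0.12,"rx":0,"ry":0,"rz":0},{"dx":0,"dy":0,"dz":-0.12,"rx":0,"ry":0,"rz":0},{"dx":0,"dy":0,"dz":-0.15,"rx":0,"ry":0,"rz":0},{"dx":0,"dy":0,"dz":-0.15,"rx":0,"ry":0,"rz":0},{"dx":0,"dy":0,"dz":-0.15,"rx":0,"ry":0,"rz":0},{"dx":0,"dy":0,"dz":-0.15,"rx":0,"ry":0,"rz":0},{"dx":0,"dy":0,"dz":-0.15,"rx":0,"ry":0,"rz":0},{"dx":0,"dy":0,"dz":-0.15,"rx":0,"ry":0,"rz":0},{"dx":0,"dy":0,"dz":-0.15,"rx":0,"ry":0,"rz":0},{"dx":0,"dy":0,"dz":-0.15,"rx":0,"ry":0,"rz":0}]}}

```text
t: 18.1
tcp_pos: [0.516, 0.1942, 0.1528]
tool_rot: [-0.054, 0.999, 0.005, 0.005]
force: [0.2, 11.3, 3.6]
finger_gap: 0.415
gripper_force: 73.7
```

Call:
{"fn": "move_arm", "kwargs": {"targets": [{"dx":-0.04,"dy":-0.04,"dz":-0.1,"rx":0,"ry":0,"rz":0},{"dx":0,"dy":0,"dz":-0.12,"rx":0,"ry":0,"rz":0},{"dx":0,"dy":0,"dz":-0.12,"rx":0,"ry":0,"rz":0},{"dx":0,"dy":0,"dz":-0.12,"rx":0,"ry":0,"rz":0},{"dx":0,"dy":0,"dz":-0.12,"rx":0,"ry":0,"rz":0},{"dx":0,"dy":0,"dz":-0.12,"rx":0,"ry":0,"rz":0},{"dx":0,"dy":0,"dz":-0.12,"rx":0,"ry":0,"rz":0},{"dx":0,"dy":0,"dz":-0.12,"rx":0,"ry":0,"rz":0},{"dx":0,"dy":0,"dz":-0.12,"rx":0,"ry":0,"rz":0},{"dx":0,"dy":0,"dz":0,"rx":0,"ry":0,"rz":0}]}}

```text
t: 19.35
tcp_pos: [0.5136, 0.1932, 0.1254]
tool_rot: [-0.054, 0.999, 0.004, 0.004]
force: [-0.7, 11.0, 1.2]
finger_gap: 0.412
gripper_force: 73.2
```

```bash
python3 - <<'E'
from h import *
s,m,im=shot("wrist","w7"); R=leanR(0)[0]; rows([.5131,.1904,.122],R,1)
sc=cams.snapshot("scene")[...,::-1]
o=np.zeros((400,800,3),np.uint8);o[:300,:400]=cv2.resize(im[...,::-1],(400,300));o[:,400:]=cv2.resize(sc[90:250,300:460],(400,400));cv2.imwrite("pics/c7.png",o)
E
```

```text
t 19.4 pos [0.5136 0.1932 0.1253] F [-0.0062 12.3316 -0.6453] per row [-0.0208 -0.1127 -0.1328] [-0.1063  1.5753  5.5881] deg/row 174.20778379320637
```

View pics/c7.png

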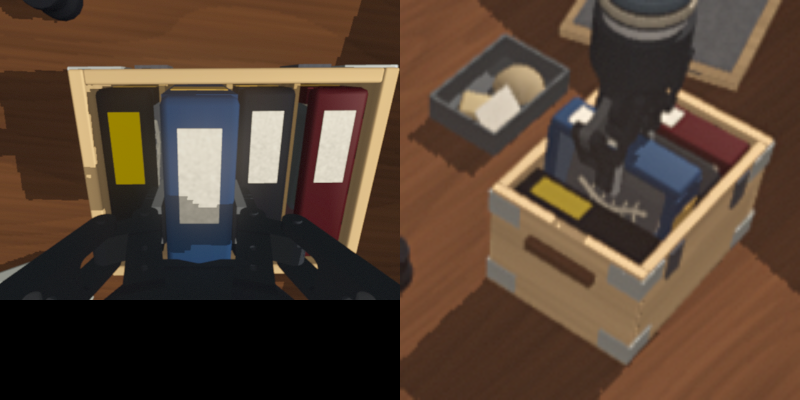

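The view shows the case upright in the free slot, standing about 33 mm above the rim, with the neighbours down. I'll go 4 to 5 mm deeper before releasing.

Call:
{"fn": "move_arm", "kwargs": {"targets": [{"dx":0,"dy":0,"dz":-0.06,"rx":0,"ry":0,"rz":0},{"dx":0,"dy":0,"dz":-0.06,"rx":0,"ry":0,"rz":0},{"dx":0,"dy":0,"dz":-0.06,"rx":0,"ry":0,"rz":0},{"dx":0,"dy":0,"dz":0,"rx":0,"ry":0,"rz":0},{"dx":0,"dy":0,"dz":0,"rx":0,"ry":0,"rz":0},{"dx":0,"dy":0,"dz":0,"rx":0,"ry":0,"rz":0},{"dx":0,"dy":0,"dz":0,"rx":0,"ry":0,"rz":0},{"dx":0,"dy":0,"dz":0,"rx":0,"ry":0,"rz":0},{"dx":0,"dy":0,"dz":0,"rx":0,"ry":0,"rz":0},{"dx":0,"dy":0,"dz":0,"rx":0,"ry":0,"rz":0}]}}

```text
t: 20.7
tcp_pos: [0.5132, 0.1931, 0.1204]
tool_rot: [-0.054, 0.999, 0.004, 0.003]
force: [-1.1, 12.0, -0.4]
finger_gap: 0.409
gripper_force: 73.2
```

Call:
{"fn": "move_arm", "kwargs": {"targets": [{"dx":0,"dy":-0.05,"dz":0,"rx":0,"ry":0,"rz":0},{"dx":0,"dy":0,"dz":0,"rx":0,"ry":0,"rz":0},{"dx":0,"dy":0,"dz":0,"rx":0,"ry":0,"rz":0},{"dx":0,"dy":0,"dz":0,"rx":0,"ry":0,"rz":0},{"dx":0,"dy":0,"dz":0.4,"rx":0,"ry":0,"rz":0},{"dx":0,"dy":0,"dz":0.8,"rx":0,"ry":0,"rz":0},{"dx":0,"dy":0,"dz":0.8,"rx":0,"ry":0,"rz":0},{"dx":0,"dy":0,"dz":0.8,"rx":0,"ry":0,"rz":0},{"dx":0,"dy":0,"dz":0,"rx":0,"ry":0,"rz":0},{"dx":0,"dy":0,"dz":0,"rx":0,"ry":0,"rz":0}], "claw": 100}}

```text
t: 21.95
tcp_pos: [0.5122, 0.1878, 0.1895]
tool_rot: [-0.055, 0.998, 0.001, 0.001]
force: [0.2, -0.2, -0.0]
finger_gap: 1.001
gripper_force: 0.0
```

```bash
python3 - <<'E'
from h import *
s,m,im=shot("wrist","w8")
R=toolR(np.array([0,0,-1.]),np.array([np.cos(np.radians(96.5)),np.sin(np.radians(96.5)),0])); rows([.5131,.1910,.165],R,1)
sc=cams.snapshot("scene")[...,::-1]
o=np.zeros((400,800,3),np.uint8);o[:300,:400]=cv2.resize(im[...,::-1],(400,300));o[:,400:]=cv2.resize(sc[90:250,300:460],(400,400));cv2.imwrite("pics/c8.png",o)
E
```

```text
t 22.0 pos [0.5119 0.1878 0.1891] F [ 0.1904 -0.2823  0.0748] per row [ 0.0468  0.1285 -0.9631] [-0.0026  0.0032  0.0071] deg/row 0.24557371500504674
```

View pics/c8.png

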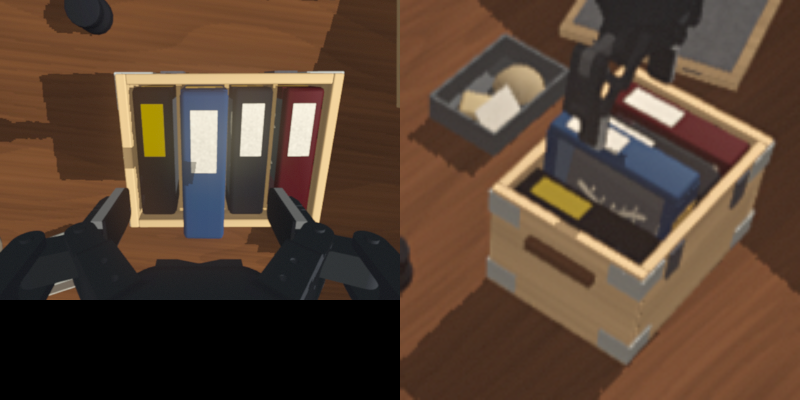

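The case stays upright in the slot and the fingers are clear. Next I close the fingers and press at the centre of its top.

Call:
{"fn": "move_arm", "kwargs": {"targets": [{"dx":0.05,"dy":0.2,"dz":0,"rx":0,"ry":0,"rz":0},{"dx":0,"dy":0,"dz":0,"rx":0,"ry":0,"rz":0},{"dx":0,"dy":0,"dz":0,"rx":0,"ry":0,"rz":0},{"dx":0,"dy":0,"dz":0,"rx":0,"ry":0,"rz":0},{"dx":0,"dy":0,"dz":-0.3,"rx":0,"ry":0,"rz":0},{"dx":0,"dy":0,"dz":-0.4,"rx":0,"ry":0,"rz":0},{"dx":0,"dy":0,"dz":-0.4,"rx":0,"ry":0,"rz":0},{"dx":0,"dy":0,"dz":-0.3,"rx":0,"ry":0,"rz":0},{"dx":0,"dy":0,"dz":-0.2,"rx":0,"ry":0,"rz":0},{"dx":0,"dy":0,"dz":-0.2,"rx":0,"ry":0,"rz":0}], "claw": 0}}

```text
t: 23.3
tcp_pos: [0.5149, 0.1937, 0.1454]
tool_rot: [-0.055, 0.999, 0.001, 0.003]
force: [-0.2, 1.9, 7.2]
finger_gap: -0.002
gripper_force: 3.8
```

Call:
{"fn": "move_arm", "kwargs": {"targets": [{"dx":0,"dy":0,"dz":-0.15,"rx":0,"ry":0,"rz":0},{"dx":0,"dy":0,"dz":-0.15,"rx":0,"ry":0,"rz":0},{"dx":0,"dy":0,"dz":-0.15,"rx":0,"ry":0,"rz":0},{"dx":0,"dy":0,"dz":-0.1,"rx":0,"ry":0,"rz":0},{"dx":0,"dy":0,"dz":-0.1,"rx":0,"ry":0,"rz":0},{"dx":0,"dy":0,"dz":-0.1,"rx":0,"ry":0,"rz":0},{"dx":0,"dy":0,"dz":-0.05,"rx":0,"ry":0,"rz":0},{"dx":0,"dy":0,"dz":-0.05,"rx":0,"ry":0,"rz":0},{"dx":0,"dy":0,"dz":0,"rx":0,"ry":0,"rz":0},{"dx":0,"dy":0,"dz":0,"rx":0,"ry":0,"rz":0}]}}

```text
t: 24.55
tcp_pos: [0.5145, 0.1937, 0.1238]
tool_rot: [-0.055, 0.998, 0.001, 0.003]
force: [0.9, 4.3, 5.4]
finger_gap: -0.001
gripper_force: 2.5
```

Call:
{"fn": "move_arm", "kwargs": {"targets": [{"dx":0,"dy":0,"dz":-0.06,"rx":0,"ry":0,"rz":0},{"dx":0,"dy":0,"dz":-0.06,"rx":0,"ry":0,"rz":0},{"dx":0,"dy":0,"dz":-0.04,"rx":0,"ry":0,"rz":0},{"dx":0,"dy":0,"dz":-0.04,"rx":0,"ry":0,"rz":0},{"dx":0,"dy":0,"dz":-0.03,"rx":0,"ry":0,"rz":0},{"dx":0,"dy":0,"dz":-0.02,"rx":0,"ry":0,"rz":0},{"dx":0,"dy":0,"dz":0,"rx":0,"ry":0,"rz":0},{"dx":0,"dy":0,"dz":0,"rx":0,"ry":0,"rz":0},{"dx":0,"dy":0,"dz":0,"rx":0,"ry":0,"rz":0},{"dx":0,"dy":0,"dz":0,"rx":0,"ry":0,"rz":0}]}}

```text
t: 25.8
tcp_pos: [0.5126, 0.1934, 0.119]
tool_rot: [-0.055, 0.998, 0.001, 0.001]
force: [-6.0, 3.4, 18.1]
finger_gap: 0.001
gripper_force: 9.0
```

Call:
{"fn": "move_arm", "kwargs": {"targets": [{"dx":0,"dy":0,"dz":0.3,"rx":0,"ry":0,"rz":0},{"dx":0,"dy":0,"dz":0.6,"rx":0,"ry":0,"rz":0},{"dx":-0.074,"dy":0.66,"dz":0,"rx":0,"ry":0,"rz":0},{"dx":-0.074,"dy":0.66,"dz":0,"rx":0,"ry":0,"rz":0},{"dx":-0.074,"dy":0.66,"dz":0,"rx":0,"ry":0,"rz":0},{"dx":-0.074,"dy":0.66,"dz":0,"rx":0,"ry":0,"rz":0},{"dx":-0.074,"dy":0.66,"dz":0,"rx":0,"ry":0,"rz":0},{"dx":0,"dy":0,"dz":-0.2,"rx":0,"ry":0,"rz":0},{"dx":0,"dy":0,"dz":0,"rx":0,"ry":0,"rz":0},{"dx":0,"dy":0,"dz":0,"rx":0,"ry":0,"rz":0}]}}

```text
t: 27.05
tcp_pos: [0.5046, 0.2749, 0.1345]
tool_rot: [-0.055, 0.999, 0.001, 0.001]
force: [0.4, 0.1, -0.1]
finger_gap: 0.001
gripper_force: 0.0
```

```bash
python3 - <<'E'
from h import *
s,m,im=shot("wrist","w9"); print(s['tcp_pos'],s['force'])
sc=cams.snapshot("scene")[...,::-1]
o=np.zeros((400,800,3),np.uint8);o[:300,:400]=cv2.resize(im[...,::-1],(400,300));o[:,400:]=cv2.resize(sc[90:250,300:460],(400,400));cv2.imwrite("pics/c9.png",o)
E
```

```text
[0.5046 0.2749 0.1345] [ 0.4402  0.0839 -0.1387]
```

View pics/c9.png

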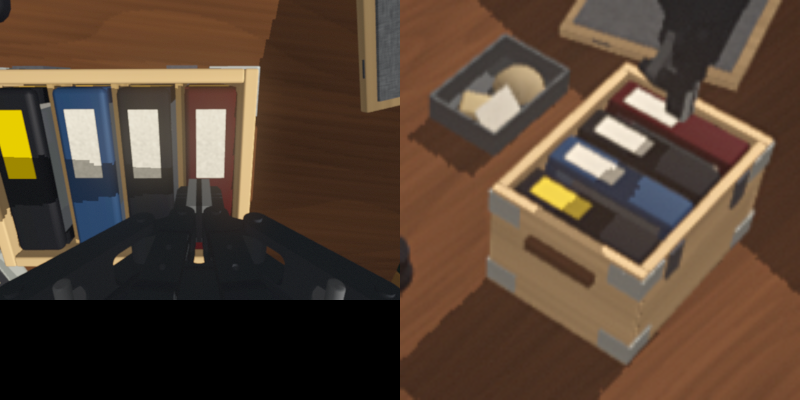

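All four tops are level and below the rim, and the fingers are over the dark red case (crate x = 62 mm). I lower to touch.

Call:
{"fn": "move_arm", "kwargs": {"targets": [{"dx":0,"dy":0,"dz":-0.25,"rx":0,"ry":0,"rz":0},{"dx":0,"dy":0,"dz":-0.15,"rx":0,"ry":0,"rz":0},{"dx":0,"dy":0,"dz":-0.1,"rx":0,"ry":0,"rz":0},{"dx":0,"dy":0,"dz":-0.05,"rx":0,"ry":0,"rz":0},{"dx":0,"dy":0,"dz":-0.04,"rx":0,"ry":0,"rz":0},{"dx":0,"dy":0,"dz":-0.04,"rx":0,"ry":0,"rz":0},{"dx":0,"dy":0,"dz":-0.03,"rx":0,"ry":0,"rz":0},{"dx":0,"dy":0,"dz":-0.02,"rx":0,"ry":0,"rz":0},{"dx":0,"dy":0,"dz":0,"rx":0,"ry":0,"rz":0},{"dx":0,"dy":0,"dz":0,"rx":0,"ry":0,"rz":0}]}}

```text
t: 28.4
tcp_pos: [0.5046, 0.2755, 0.1191]
tool_rot: [-0.055, 0.998, 0.001, 0.002]
force: [-2.1, -0.1, 8.2]
finger_gap: -0.001
gripper_force: 4.0
```

Call:
{"fn": "move_arm", "kwargs": {"targets": [{"dx":0.028,"dy":-0.246,"dz":0,"rx":0,"ry":0,"rz":0},{"dx":0.028,"dy":-0.246,"dz":0,"rx":0,"ry":0,"rz":0},{"dx":0.028,"dy":-0.246,"dz":0,"rx":0,"ry":0,"rz":0},{"dx":0.028,"dy":-0.246,"dz":0,"rx":0,"ry":0,"rz":0},{"dx":0.028,"dy":-0.246,"dz":0,"rx":0,"ry":0,"rz":0},{"dx":0.028,"dy":-0.246,"dz":0,"rx":0,"ry":0,"rz":0},{"dx":0.028,"dy":-0.246,"dz":0,"rx":0,"ry":0,"rz":0},{"dx":0.028,"dy":-0.246,"dz":0,"rx":0,"ry":0,"rz":0},{"dx":0.028,"dy":-0.246,"dz":0,"rx":0,"ry":0,"rz":0},{"dx":0.028,"dy":-0.246,"dz":0,"rx":0,"ry":0,"rz":0}]}}

```text
t: 29.65
tcp_pos: [0.5124, 0.2145, 0.1185]
tool_rot: [-0.055, 0.999, 0.002, 0.003]
force: [-0.7, 7.9, 11.5]
finger_gap: 0.001
gripper_force: 6.8
```

Call:
{"fn": "move_arm", "kwargs": {"targets": [{"dx":0.028,"dy":-0.246,"dz":0,"rx":0,"ry":0,"rz":0},{"dx":0.028,"dy":-0.246,"dz":0,"rx":0,"ry":0,"rz":0},{"dx":0.028,"dy":-0.246,"dz":0,"rx":0,"ry":0,"rz":0},{"dx":0.028,"dy":-0.246,"dz":0,"rx":0,"ry":0,"rz":0},{"dx":0.028,"dy":-0.246,"dz":0,"rx":0,"ry":0,"rz":0},{"dx":0.028,"dy":-0.246,"dz":0,"rx":0,"ry":0,"rz":0},{"dx":0.028,"dy":-0.246,"dz":0,"rx":0,"ry":0,"rz":0},{"dx":0.028,"dy":-0.246,"dz":0,"rx":0,"ry":0,"rz":0},{"dx":0.028,"dy":-0.246,"dz":0,"rx":0,"ry":0,"rz":0},{"dx":0.028,"dy":-0.246,"dz":0,"rx":0,"ry":0,"rz":0}]}}

```text
t: 30.9
tcp_pos: [0.5194, 0.1538, 0.119]
tool_rot: [-0.054, 0.999, 0.002, 0.003]
force: [-0.4, 8.2, 11.7]
finger_gap: 0.001
gripper_force: 5.9
```

Call:
{"fn": "move_arm", "kwargs": {"targets": [{"dx":0,"dy":-0.1,"dz":0,"rx":0,"ry":0,"rz":0},{"dx":0,"dy":0,"dz":0,"rx":0,"ry":0,"rz":0},{"dx":0,"dy":0,"dz":0.3,"rx":0,"ry":0,"rz":0},{"dx":0,"dy":0,"dz":0.6,"rx":0,"ry":0,"rz":0},{"dx":0,"dy":0,"dz":0.8,"rx":0,"ry":0,"rz":0},{"dx":0,"dy":0,"dz":0.8,"rx":0,"ry":0,"rz":0},{"dx":0,"dy":0,"dz":0.8,"rx":0,"ry":0,"rz":0},{"dx":0,"dy":0,"dz":0.4,"rx":0,"ry":0,"rz":0},{"dx":0,"dy":0,"dz":0,"rx":0,"ry":0,"rz":0},{"dx":0,"dy":0,"dz":0,"rx":0,"ry":0,"rz":0}]}}

```text
t: 32.15
tcp_pos: [0.5179, 0.1497, 0.2095]
tool_rot: [-0.055, 0.998, 0.001, 0.001]
force: [-0.3, -0.2, -0.9]
finger_gap: 0.001
gripper_force: 0.0
```

```bash
python3 - <<'E'
from h import *
print(sensors.sense()['force'],order.sign_off() if 'order' in globals() else __import__('station').order.sign_off())
E
```

```text
the job is handed in; nothing more can be done
[-0.3009 -0.1555 -0.9409] None
```

The blue case is pressed home in the free slot, the raised packed case is down, all four tops were felt from left to right, and the job was handed in at about 32 s; the sign-off gave no verdict.

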